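# Spin the banding wheel and stop it on the pointer

## Task

Flick the banding wheel into a free anticlockwise spin (seen from above) by pushing one of the stub handles on its rim, and let it run on by itself until the mug's handle has come round past the place where it started. Then, while it is still turning, brake it with one touch of a fingertip pressed down on the flat top of the wheel, so that it stops with the mug's handle pointing at the fixed pointer, and take the finger away; it must not come to rest anywhere else on the way. Do not touch the freshly painted mug, touch the flat top only to stop the wheel on the mark, and leave the other things on the table where they are.

Things in the scene. Friction and masses are not known exactly. Their poses are not given: they have to be found in the camera images.
- stand: Fixed dark steel foot of the banding wheel. Origin on the table on the wheel's upright axis (hub); x axis points level from the hub to the pointer. An 8 mm high bar runs out along +x to a fixed post, 14 mm thick, 190 mm from the axis, 90 mm high, from which the pointer reaches back towards the hub at 82 to 92 mm height, on the side away from the robot, up to 40 degrees to either side.
- pointer_tip (a point): Tip of the fixed pointer, 100 mm from the wheel's axis and 87 mm above the table; the mug's handle must stop in line with it.
- wheel (a joint): Turn of the free wheel, rad, growing anticlockwise seen from above, unlimited and not wrapped: at 0 and every whole turn the mug's handle points exactly at the pointer. It turns very freely: 1 N on a stub handle sets it going; let go at 2 rad/s it coasts 12 to 25 s, slowing steadily. A few newtons of fingertip on its flat top stop it within some degrees; released, it stays there.
- head (a point): The wheel's flat aluminium disc (turns with the wheel, about 2 kg): 250 mm across, 14 mm thick, flat top 66 mm above the table. This point is the centre of its top, on the axis; x axis points the way the mug's handle points. The bare ring between 70 and 125 mm from the axis is where a fingertip can brake.
- stub (a point): Middle of one of four equal steel stub handles that stick straight out of the wheel's rim, level, 12 mm thick, from 125 to 165 mm from the axis, centre line 58 mm above the table (tops 2 mm below the wheel's top). This point is 145 mm from the axis. Seen from above they stand at 45 (this one), 135, 225 and 315 degrees anticlockwise from the mug's handle.
- handle_end (a point): Outermost point of the mug's handle, 68 mm from the wheel's axis and 96 mm above the table; the mark to bring in line with the pointer. The mug, unglazed and with this one handle, is stuck upright on the middle of the wheel and turns with it: 70 mm across, 56 mm high, its top 122 mm above the table. Its paint is wet: not to be touched.
- glaze_jar: Bystander: loose closed jar, 60 mm across, 75 mm high, origin at the centre of its underside.
- cup: Bystander: loose cup without handle, 72 mm across, 65 mm high, origin at the centre of its underside.
- brush: Bystander: loose brush lying on the table, 190 mm long along its x axis.
- bowl: Bystander: loose brown bowl, 110 mm across, 45 mm high, origin at the centre of its underside.

How it is judged:
By the outcome, as a careful person would: the job done as asked, in the order asked, and still so for the second after the job is handed in, with the robot touching nothing.
It also fails if it takes over 48 s, if anything falls off the work surface, if the arm or the gripper's body presses on something with over 40 N, if the wrist force passes 120 N, or if a joint passes its speed limit or range.

## Robot

A 7-joint arm with a two-finger parallel gripper is mounted at the origin on the work surface. World frame = base frame: x ahead of the robot, y to its left, z up, the work surface at z = 0. Lengths are in m, angles in rad, forces in N, time in s.
With the tool pointing down it reaches from about 0.425 to 0.875 m from the base axis. Payload 8.4 kg.
Tool frame: the origin (TCP) lies midway between the tips of the shut fingers; the grasp point (between the pads) lies 19 mm behind it (arm.grip_point_offset is the distance from the TCP to the grasp point, in m); z points along the fingers, y is the line along which they close (so a half turn about z gives the same grasp; the last joint's range is limited). The gripper opens to 85 mm and grips with 20 to 120 N. Pads are 22 mm wide; open, the fingers measure 114 mm over their backs; the gripper's body (76 mm by 85 mm) begins 54 mm behind the grasp point. The pads swing forward as they close: fully open they stand 13 mm farther back than shut.
Start: joints at [-1.272, 0.333, 0.04, 1.465, -0.013, 1.343, -0.059], TCP at [0.252, 0.599, 0.209] pointing down, gripper open.
Joint ranges: [-2.58, 2.58], [-0.38, 2.09], [-1.3, 1.39], [0.25, 2.4], [-1.5, 4.64], [0.08, 2.09], [-2.65, 2.65]. Speed limits (rad/s): [2.22, 2.22, 2.79, 2.79, 3.14, 3.14, 3.14].

## Interface

Orientations are given as a rotation vector (axis times angle).
In Python, from station import arm, viewer, workorder gives the robot as it stands. Calls block until the motion is done:
- arm.move_to(position, orientation): joint-space move of the TCP to a pose.
- arm.servo_line(position, frame=None, speed=0.15, contact_N=None): straight line of the TCP; frame=None keeps the orientation; speed is the mean speed in m/s. With contact_N (N) it stops when the force on the tool has changed by that much, and returns True; else False.
- arm.movej(angles): joint-space move.
- arm.set_gripper(opening, strength=None): finger opening in m; strength is the grip in N (None keeps the last); returns when the fingers have stopped.
- arm.sleep(seconds).
- arm.solve_ik(position, orientation): joint angles nearest the present ones, or None.
- viewer.get_image(name): name is "scene" or "top" or "wrist"; returns (picture, depth): 384x512x3 uint8, blue, green, red; 384x512 float32, m along the optical axis (not along the pixel's ray), 0 where there is no reading.
- viewer.camera_params(name): a dict with "fovy" (degrees; the focal length in pixels is half the picture's height over the tangent of half this angle, whatever the lens; pixels are square), "cx", "cy" (the principal point, pixels), "eye" and "rotation" of the camera in the world. Camera axes: x right, y up, looking along -z (the intrinsics and any distortion apply to the point x, -y, -z); pixel columns grow to the right and rows downward; lengths in m; the calibration is good to about 2 mm. A picture is of the moment at which its call begins: read the wrist's pose just before it. camera_params takes no time and is no camera call; for the wrist camera it gives the pose at the moment of the call.
A pose or a line that the arm cannot do raises arm.IKError and nothing moves.
- workorder.sign_off(): hands the job in; it is judged then, once.
Readings, each from a call of its own:
- arm.current_time_s(): time.
- arm.current_joints(): joint angles.
- arm.current_dq(): joint speeds.
- arm.current_joint_efforts(): joint torques, N m.
- arm.current_eef_pos(): TCP position.
- arm.current_eef_rot(): TCP orientation.
- arm.current_contact_force(): force on the tool from outside, world axes, zero at the start.
- arm.current_torque(): the same for the moment, N m.
- arm.current_grip_width(): finger opening in m.
- arm.current_gripper_force(): force on a finger pad.
Only numpy, scipy, OpenCV 4.12 (cv2) and the standard library are available. Lean on these libraries where they do the work, as an engineer would, in place of code of your own. Each camera call takes 0.05 s, during which the arm holds its last target. There are 200 camera calls.

## Working session

There is one attempt and no reset: what is moved stays moved. The work goes in short steps, each a Python script; the robot and the scene stay as the last script left them, time stands still between calls to the robot, and variables do not carry over. Pictures are saved under pics/ and viewed, at most 10 in all, crops included, and the job is handed in when it is done.

```bash
ls; mkdir -p pics; python3 - <<'E'
from station import arm, viewer
import cv2,numpy as np
for n in("top","scene"):
    p,d=viewer.get_image(n); cv2.imwrite(f"pics/{n}0.png",p); np.save(f"pics/{n}0.npy",d); print(n,viewer.camera_params(n))
print(arm.current_time_s(),arm.current_eef_rot(),arm.current_joints())
E
```

```text
pics
top {'fovy': 52.04327822506424, 'cx': 254.17754007988674, 'cy': 192.03135467983105, 'eye': array([ 0.41888383, -0.00567305,  1.1701088 ]), 'rotation': array([ 0.08254112, -0.07430292, -1.59619946])}
scene {'fovy': 46.289376806551054, 'cx': 251.60162896481827, 'cy': 196.18531489581895, 'eye': array([1.31873663, 0.06143002, 1.34472085]), 'rotation': array([0.4205881 , 0.47818683, 1.59333448])}
0.1 [-6.20689890e-01 -3.07944378e+00  2.35053778e-03] [-1.27221644  0.33385645  0.03990026  1.46620081 -0.01342862  1.34331401
 -0.0584608 ]
```

View pics/top0.png

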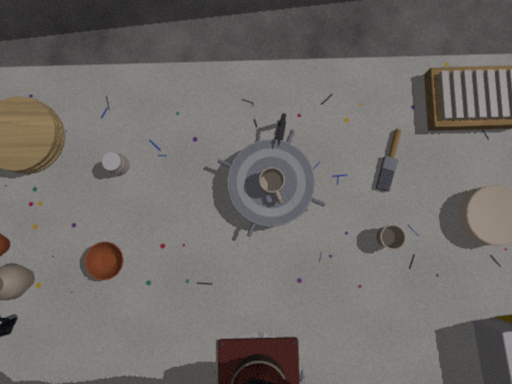

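View pics/scene0.png

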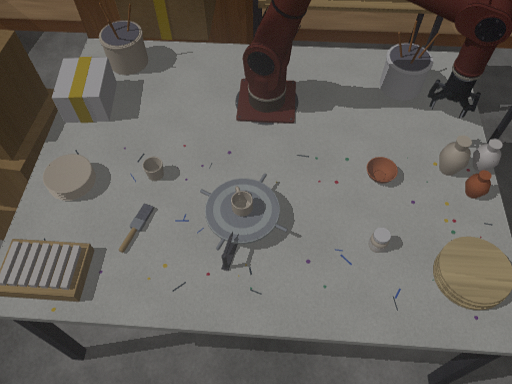

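The top view shows the wheel's hub near (271,183), the pointer near (281,125), and the mug handle pointing to about (281,201). The right-hand stub at (317,202) is clear to push. The scene view shows the wheel unobstructed at (242,209). I'll measure with depth next.

```bash
cat > h.py <<'E'
import numpy as np
from scipy.spatial.transform import Rotation as R
def cloud(d,P):
    h,w=d.shape; f=h/2/np.tan(np.radians(P["fovy"])/2)
    v,u=np.mgrid[:h,:w]
    c=np.stack([(u-P["cx"])/f*d,-(v-P["cy"])/f*d,-d],-1)
    X=c@R.from_rotvec(P["rotation"]).as_matrix().T+P["eye"]
    X[d<=0]=np.nan
    return X
E
python3 - <<'E'
from station import arm, viewer
import cv2,numpy as np
from h import *
def kasa(p):
    s=np.linalg.lstsq(np.c_[2*p,np.ones(len(p))],(p**2).sum(1),rcond=None)[0]; return s[:2],np.sqrt(s[2]+s[0]**2+s[1]**2)
for n in("top","scene"):
    d=np.load(f"pics/{n}0.npy");X=cloud(d,viewer.camera_params(n)).reshape(-1,3)
    X=X[np.isfinite(X).all(1)]
    t=X[(abs(X[:,0]-.45)<.3)&(abs(X[:,1])<.3)]
    print(n,"table z",np.median(t[:,2]),np.std(t[abs(t[:,2])<.01,2]))
    c0=np.array([.45,-.04])
    for _ in range(3):
        q=X[(abs(X[:,2]-.066)<.006)&(np.hypot(*(X[:,:2]-c0).T)<.2)]
        c0=np.median(q[:,:2],0)
    # outer edge of disc top: farthest points per angle bin
    for _ in range(3):
        D=q[:,:2]-c0;r=np.hypot(*D.T);a=np.arctan2(D[:,1],D[:,0])
        e=[]
        for b in np.arange(-np.pi,np.pi,.15):
            m=(abs(a-b)<.075)&(r<.131)
            if m.any(): e.append(q[m][np.argmax(r[m]),:2])
        c0,rad=kasa(np.array(e))
    print("hub",c0,rad,np.median(q[:,2]))
    D=X[:,:2]-c0;r=np.hypot(*D.T);a=np.degrees(np.arctan2(D[:,1],D[:,0]))
    m=(X[:,2]>.077)&(r>.095)&(r<.21); print("pointer/post",[(round(r[i],3),round(a[i],1),round(X[i,2],3)) for i in np.where(m)[0][:60:2]], np.median(a[m]))
    m=(X[:,2]>.08)&(X[:,2]<.112)&(r>.045)&(r<.08);print("handle",m.sum(),np.median(a[m]),a[m].std(),r[m].max() if m.any() else 0)
    m=(X[:,2]>.045)&(r>.133)&(r<.165)&(X[:,2]<.075);print("stubs",m.sum(),np.histogram(a[m],np.arange(-180,181,10))[0])
    k=np.angle(np.exp(1j*4*np.radians(a[m])).mean())/4;print(np.degrees(k))
E
```

```text
top table z -0.00022532688573717596 0.002288292671041141
hub [ 0.55558109 -0.04945718] 0.12470158620184371 0.06521143109353233
pointer/post [(np.float64(0.194), np.float64(-10.8), np.float64(0.087)), (np.float64(0.194), np.float64(-12.4), np.float64(0.09)), (np.float64(0.191), np.float64(-10.9), np.float64(0.088)), (np.float64(0.192), np.float64(-12.6), np.float64(0.089)), (np.float64(0.193), np.float64(-14.2), np.float64(0.089)), (np.float64(0.188), np.float64(-11.9), np.float64(0.089)), (np.float64(0.19), np.float64(-13.6), np.float64(0.087)), (np.float64(0.187), np.float64(-10.4), np.float64(0.079)), (np.float64(0.185), np.float64(-12.1), np.float64(0.089)), (np.float64(0.186), np.float64(-13.8), np.float64(0.09)), (np.float64(0.184), np.float64(-12.2), np.float64(0.085)), (np.float64(0.186), np.float64(-14.0), np.float64(0.08)), (np.float64(0.18), np.float64(-12.4), np.float64(0.089)), (np.float64(0.177), np.float64(-10.8), np.float64(0.084)), (np.float64(0.176), np.float64(-12.5), np.float64(0.093)), (np.float64(0.173), np.float64(-10.9), np.float64(0.09)), (np.float64(0.174), n
[... 2463 characters left out ...]
)), (np.float64(0.154), np.float64(-12.3), np.float64(0.092)), (np.float64(0.159), np.float64(-14.1), np.float64(0.091)), (np.float64(0.157), np.float64(-11.9), np.float64(0.092)), (np.float64(0.162), np.float64(-13.7), np.float64(0.09)), (np.float64(0.163), np.float64(-11.0), np.float64(0.098)), (np.float64(0.167), np.float64(-12.9), np.float64(0.095)), (np.float64(0.164), np.float64(-11.2), np.float64(0.092)), (np.float64(0.17), np.float64(-12.7), np.float64(0.094))] -12.17813314277334
handle 7 -155.13506257769578 2.4271242629547185 0.06573024546343309
stubs 126 [ 0  0  0  0  0  0 33  0  0  0  0  0  0  0  0 35  0  0  0  0  0  0  0  0
 35  0  0  0  0  0  0  0  0 23  0  0]
-24.26199304885188
```

```bash
cat >> h.py <<'E'
HUB=np.array([.5568,-.0486]); PTR=np.radians(-12.3); PHI=np.radians(-108)
HS=np.array([.55807,-.04779])   # hub as the scene camera sees it
e=np.array([np.cos(PHI),np.sin(PHI)]); u=np.array([-e[1],e[0]])
def pt(r,s,z): return np.r_[HUB+r*e+s*u,z]
def rot(half): a=np.radians((-108+90)/2)+(np.pi/2 if half==1 else 0)+0*half; return np.pi*np.array([np.cos(a),np.sin(a),0])
S0,S1=(.150,-.055),(.165,.110)
def view(viewer,n="scene"):
    """stub phase (mod 90 deg), stub pts, handle angle, handle pts"""
    _,d=viewer.get_image(n); X=cloud(d,viewer.camera_params(n)).reshape(-1,3)
    D=X[:,:2]-HS; r=np.hypot(*D.T); a=np.arctan2(D[:,1],D[:,0]); z=X[:,2]
    m=(z>.045)&(z<.075)&(r>.133)&(r<.165)
    k=np.angle(np.exp(4j*a[m]).sum())/4 if m.any() else np.nan
    q=(z>.08)&(z<.112)&(r>.045)&(r<.08)
    hd=np.angle(np.exp(1j*a[q]).sum()) if q.any() else np.nan
    return k,m.sum(),hd,q.sum()
E
python3 - <<'E'
from station import arm,viewer
from h import *
for half in(0,1):
    # half=1: turn tool by 180 deg
    for nm,p in(("hi",pt(.15,-.055,.25)),("s0",pt(*S0,.05)),("s1",pt(*S1,.05)),("s1up",pt(*S1,.1)),("br",pt(.108,0,.06))):
        q=arm.solve_ik(p,rot(half)); print(half,nm,p.round(3),None if q is None else np.round(q,2))
E
```

```text
0 hi [ 0.458 -0.174  0.25 ] [-0.72 -0.09  0.96  1.82  0.08  1.38 -1.67]
0 s0 [ 0.458 -0.174  0.05 ] [-0.61  0.24  0.99  2.06 -0.25  0.96 -1.37]
0 s1 [ 0.61 -0.24  0.05] [-0.31  0.61  0.86  1.65 -0.5   1.11 -1.2 ]
0 s1up [ 0.61 -0.24  0.1 ] [-0.34  0.56  0.89  1.61 -0.46  1.19 -1.23]
0 br [ 0.523 -0.151  0.06 ] [-0.57  0.36  0.92  1.93 -0.33  1.02 -1.39]
1 hi [ 0.458 -0.174  0.25 ] [-0.9  -0.14  1.11  1.82  0.13  1.39  1.43]
1 s0 [ 0.458 -0.174  0.05 ] [-0.63  0.25  1.01  2.06 -0.26  0.96  1.78]
1 s1 [ 0.61 -0.24  0.05] [-0.31  0.61  0.85  1.65 -0.5   1.11  1.94]
1 s1up [ 0.61 -0.24  0.1 ] [-0.35  0.57  0.92  1.61 -0.48  1.2   1.93]
1 br [ 0.523 -0.151  0.06 ] [-0.56  0.35  0.9   1.93 -0.32  1.01  1.74]
```

```bash
python3 - <<'E'
from station import arm,viewer
from h import *
q=arm.current_joints(); q[0]=.3; arm.movej(q); print(arm.current_time_s(),arm.current_eef_pos())
for h in(0,1):
    for p in(pt(*S0,.12),pt(*S0,.05),pt(*S1,.05),pt(.108,0,.06)):
        s=arm.solve_ik(p,rot(h)); print(h,None if s is None else np.round(s,2))
arm.set_gripper(0.0,20); print(arm.current_time_s(),arm.current_grip_width())
E
```

```text
3.3167 [ 0.59890717 -0.2514156   0.2085851 ]
0 [ 0.11  0.08  0.17  1.97 -0.01  1.1  -1.6 ]
0 [ 0.11  0.16  0.18  2.04 -0.03  0.95 -1.58]
0 [ 0.12  0.47  0.24  1.63 -0.12  1.05 -1.49]
0 [ 0.05  0.25  0.17  1.9  -0.05  0.99 -1.64]
1 [ 0.45  0.09 -0.19  1.95  0.02  1.1   1.51]
1 [ 0.45  0.17 -0.19  2.02  0.04  0.95  1.49]
1 [ 0.47  0.48 -0.21  1.61  0.11  1.07  1.48]
1 [ 0.4   0.26 -0.23  1.88  0.07  1.    1.4 ]
4.0833 0.00024557543862966974
```

```bash
python3 - <<'E'
from station import arm,viewer
from h import *
t=arm.current_time_s
arm.move_to(pt(*S0,.128),rot(0)); print(t(),arm.current_contact_force())
for sp in(.04,):
    t0=t(); r=arm.servo_line(pt(*S0,.120),speed=sp,contact_N=6); print(r,t()-t0,arm.current_eef_pos()-pt(*S0,.12),t())
t0=t();arm.servo_line(pt(*S0,.050),speed=.15);print(t()-t0,t(),arm.current_contact_force())
k,n,hd,m=view(viewer); print(np.degrees([k,hd]),n,m,arm.current_eef_pos()-pt(*S0,.05))
E
```

```text
5.4583 [ 0.20533666 -0.10850891  0.63589343]
False 0.34999999999999964 [-1.96554495e-04 -1.48278040e-05 -4.32420103e-04] 5.8083
0.6166999999999998 6.425 [ 0.67621003 -0.4483415   0.75638671]
[ -24.24412498 -157.4479219 ] 128 8 [ 0.00080592 -0.00024325  0.00102982]
```

```bash
python3 - <<'E'
from station import arm,viewer
from h import *
import json
t=arm.current_time_s; L=[]
def look():
    tt=t(); L.append((tt,)+tuple(map(float,view(viewer))))
look(); t0=t()
arm.servo_line(pt(*S1,.050),speed=.22); print("push",t()-t0)
look(); look(); look()
arm.servo_line(pt(*S1,.10),speed=.25)
look();look()
arm.servo_line(pt(.108,0,.10),speed=.2)
look();look();look()
for l in L: print(round(l[0],3),np.degrees(l[1]).round(1),l[2],np.degrees(l[3]).round(1),l[4])
json.dump(L,open("log.json","w"))
E
```

```text
push 0.8999999999999995
6.475 -24.2 127.0 -157.2 5.0
7.425 -24.2 128.0 -156.4 7.0
7.475 -24.3 128.0 -156.4 7.0
7.525 -24.3 126.0 -156.3 7.0
7.925 -24.3 126.0 -156.6 6.0
7.975 -24.1 125.0 -155.9 8.0
8.792 -24.3 125.0 -156.3 7.0
8.842 -24.2 127.0 -156.2 7.0
8.892 -24.2 129.0 -156.4 7.0
```

```bash
python3 - <<'E'
from station import arm,viewer
import cv2
print(arm.current_eef_pos(),arm.current_time_s(),arm.current_contact_force())
p,_=viewer.get_image("scene"); cv2.imwrite("pics/s2.png",cv2.resize(p[110:310,110:390],None,fx=2.8,fy=2.8,interpolation=2))
E
```

```text
[ 0.52398012 -0.15238872  0.09984961] 8.9417 [-0.15994852 -0.56793055  0.42245203]
```

View pics/s2.png

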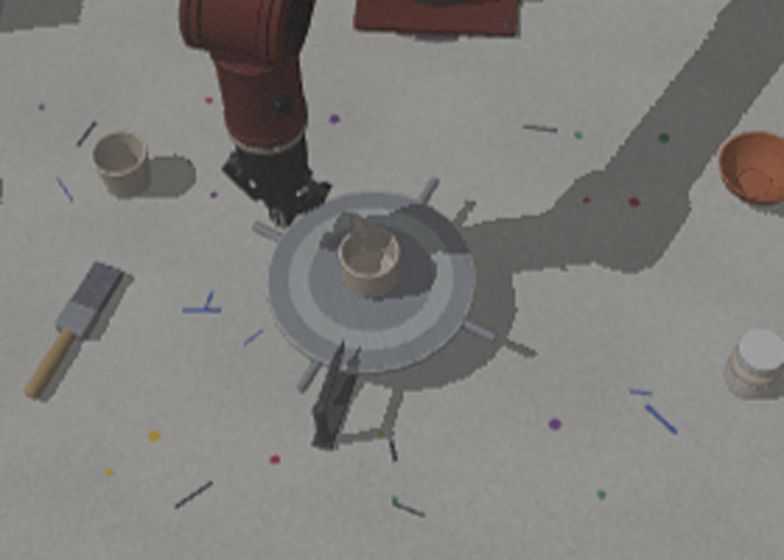

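The crop shows the wheel hasn't turned: the handle still points back at (358,228) and the stub is still at (265,230). The shut fingers hover near (285,215), so the sweep missed the stub. I'll check where the fingertips really are.

```bash
python3 - <<'E'
from station import arm,viewer
from h import *
tcp=arm.current_eef_pos(); print(tcp,arm.current_eef_rot(),arm.current_grip_width())
for n in("scene","top"):
    _,d=viewer.get_image(n);X=cloud(d,viewer.camera_params(n)).reshape(-1,3)
    m=(np.hypot(*(X[:,:2]-tcp[:2]).T)<.09)&(X[:,2]>.085)&(X[:,2]<.3)&(np.hypot(*(X[:,:2]-HUB).T)>.075)
    for z in np.arange(.085,.2,.012):
        q=X[m&(abs(X[:,2]-z-.006)<.006)]
        if len(q): print(n,round(z,3),len(q),q[:,:2].min(0).round(3),q[:,:2].max(0).round(3))
q=X[(X[:,2]>.05)&(X[:,2]<.075)&(np.hypot(*(X[:,:2]-HUB).T)>.13)&(np.hypot(*(X[:,:2]-HUB).T)<.17)]
for s in (q[:,1]<-.12,q[:,1]>.05): print(len(q[s]),q[s].mean(0),q[s].min(0),q[s].max(0))
E
```

```text
[ 0.52386098 -0.15221681  0.09976671] [ 3.10229556e+00 -4.93038462e-01 -2.13691067e-04] 9.042726800290444e-05
scene 0.121 6 [ 0.525 -0.163] [ 0.535 -0.142]
scene 0.133 18 [ 0.524 -0.166] [ 0.537 -0.136]
scene 0.145 16 [ 0.525 -0.165] [ 0.536 -0.139]
scene 0.157 13 [ 0.528 -0.165] [ 0.539 -0.136]
scene 0.169 55 [ 0.516 -0.187] [ 0.543 -0.123]
scene 0.181 37 [ 0.512 -0.196] [ 0.544 -0.121]
scene 0.193 46 [ 0.511 -0.207] [ 0.545 -0.123]
top 0.169 4 [ 0.518 -0.126] [ 0.525 -0.119]
top 0.181 6 [ 0.519 -0.122] [ 0.524 -0.117]
top 0.193 1 [ 0.521 -0.116] [ 0.521 -0.116]
3 [ 0.70028183 -0.12055366  0.05988428] [ 0.69789749 -0.12074383  0.05769032] [ 0.70342392 -0.12024405  0.06287673]
47 [0.61614308 0.08514321 0.06196366] [0.60651174 0.06851087 0.05519737] [0.62678078 0.09950226 0.06734945]
```

```bash
python3 - <<'E'
from station import arm,viewer
from h import *
import cv2
P=viewer.camera_params("scene")
f=192/np.tan(np.radians(P["fovy"])/2)
tcp=arm.current_eef_pos()
for dz in(0,.01,.02,.03,.07):
    c=R.from_rotvec(P["rotation"]).inv().apply(tcp+[0,0,dz]-P["eye"]); print(dz,P["cx"]+f*c[0]/-c[2],P["cy"]-f*c[1]/-c[2],-c[2])
p,d=viewer.get_image("scene"); x0,y0=180,150
cv2.imwrite("pics/s3.png",cv2.resize(p[y0:y0+60,x0:x0+80],None,fx=10,fy=10,interpolation=0))
print(d[174:204:2,204:222:2].round(3))
E
```

```text
0 211.28240412343467 193.2990144537851 1.4864949219323114
0.01 211.00632140183603 191.6454328163721 1.4780715213402063
0.02 210.72707390177413 189.97289591974157 1.4696481207481014
0.03 210.44460689204348 188.28107595447543 1.4612247201559965
0.07 209.2814039191588 181.31413841702698 1.4275311177875765
[[1.334 1.325 1.339 1.335 1.341 1.361 1.356 1.358 1.371]
 [1.385 1.394 1.365 1.365 1.377 1.372 1.367 1.366 1.37 ]
 [1.394 1.409 1.385 1.374 1.378 1.38  1.376 1.634 1.383]
 [1.405 1.409 1.391 1.386 1.397 1.424 1.421 1.42  1.374]
 [1.422 1.415 1.425 1.392 1.402 1.417 1.414 1.396 1.378]
 [1.629 1.423 1.431 1.422 1.414 1.419 1.405 1.395 1.392]
 [1.623 1.452 1.439 1.43  1.435 1.442 1.413 1.411 1.545]
 [1.613 1.613 1.444 1.441 1.445 1.45  1.537 1.539 1.535]
 [1.612 1.61  1.463 1.455 1.452 1.536 1.528 1.532 1.528]
 [1.536 1.536 1.612 1.605 1.526 1.526 1.525 1.527 1.527]
 [1.53  1.526 1.525 1.53  1.522 1.525 1.522 1.524 1.519]
 [1.597 1.594 1.597 1.515 1.52  1.52  1.519 1.513 1.511]
 [1.594 1.589 1.515 1.514 1.516 1.517 1.512 1.514 1.511]
 [1.593 1.591 1.512 1.513 1.511 1.511 1.506 1.51  1.511]
 [1.581 1.591 1.505 1.509 1.503 1.505 1.507 1.504 1.508]]
```

View pics/s3.png

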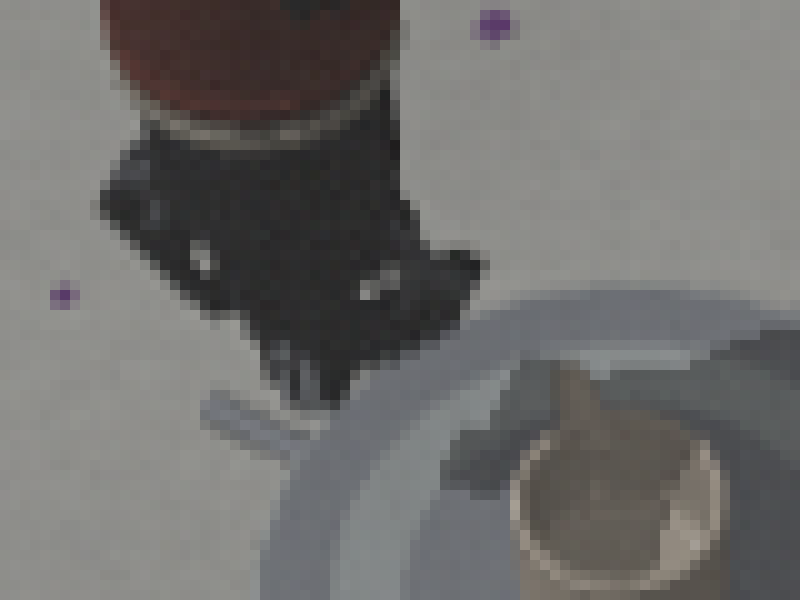

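Viewed close up, the fingertips end at about (212,190.5) in the full picture. The stated TCP projects to row 193.3, so the real tips stand roughly 15 mm above it, which explains the miss over the stub. I'll get the exact offset by touching bare table.

```bash
python3 - <<'E'
from station import arm,viewer
from h import *
t=arm.current_time_s
arm.servo_line(pt(.165,-.06,.10),speed=.25)
arm.servo_line(pt(.165,-.06,.015),speed=.2); print(t(),arm.current_contact_force())
b=arm.servo_line(pt(.165,-.06,-.022),speed=.04,contact_N=4)
p=arm.current_eef_pos();print(b,t(),p,arm.current_contact_force())
arm.servo_line(pt(*S0,.03),speed=.25)
k,n,hd,m=view(viewer); print(np.degrees([k,hd]),n,m,arm.current_eef_pos(),t())
E
```

```text
10.2 [-0.14050308  0.48828377 -0.45581143]
True 11.0833 [ 0.44827475 -0.18684982 -0.02175773] [-1.39147405  0.40993171  6.73700587]
[ -25.56901966 -156.21224318] 144 7 [ 0.45804801 -0.17423112  0.02987449] 11.5
```

```bash
python3 - <<'E'
from station import arm,viewer
from h import *
import json
t=arm.current_time_s; L=[]
def look():
    tt=t(); L.append((tt,)+tuple(map(float,view(viewer))))
arm.servo_line(pt(*S0,.021),speed=.15)
look(); t0=t()
arm.servo_line(pt(*S1,.021),speed=.22); print("push",t0,t()-t0)
look(); look()
arm.servo_line(pt(*S1,.08),speed=.25)
for _ in range(4): look()
for l in L: print(round(l[0],3),np.degrees(l[1]).round(1),l[2],np.degrees(l[3]).round(1),l[4])
json.dump(L,open("log.json","w"))
E
```

```text
push 11.8 0.8999999999999986
11.75 -26.3 154.0 -155.8 7.0
12.7 -11.4 113.0 -54.8 29.0
12.75 -4.2 129.0 -47.4 25.0
13.183 -32.0 128.0 13.2 19.0
13.233 -24.9 126.0 19.1 23.0
13.283 -18.2 122.0 25.3 19.0
13.333 -11.1 119.0 31.9 22.0
```

The wheel is now spinning freely at about 2.4 rad/s. Next I'll go to the brake hover and track the slowdown.

```bash
cat >> h.py <<'E'
import json
def unwrap(L):
    """times and unwrapped handle angle, stub phase snapped to running prediction"""
    T=[];A=[]
    for l in L:
        if l[0]<13.1: continue
        if len(A)==0: g=l[3]
        elif len(A)<4: g=A[-1]+2.43*(l[0]-T[-1])
        else:
            c=np.polyfit(np.array(T)-T[-1],A,2 if T[-1]-T[0]>2.5 else 1); g=np.polyval(c,l[0]-T[-1])
        b=l[1]+np.pi/4; A.append(b+np.pi/2*np.round((g-b)/(np.pi/2))); T.append(l[0])
    return np.array(T),np.array(A)
E
python3 - <<'E'
from station import arm,viewer
from h import *
t=arm.current_time_s; L=json.load(open("log.json"))
def look():
    tt=t(); L.append((tt,)+tuple(map(float,view(viewer))))
arm.servo_line(pt(.111,0,.08),speed=.2)
for _ in range(3): look()
arm.servo_line(pt(.111,0,.050),speed=.1)
for _ in range(8): look(); arm.sleep(.25)
json.dump(L,open("log.json","w"))
T,A=unwrap(L); c=np.polyfit(T-T[-1],A,2)
print(np.c_[T,np.degrees(A),np.degrees(A-np.polyval(c,T-T[-1]))].round(2))
print("w",c[1],"a",2*c[0],t(),arm.current_eef_pos())
for l,a in zip(L[-11:],A[-11:]): print(np.degrees((l[3]-a+np.pi)%(2*np.pi)-np.pi).round(1),l[4],l[2])
E
```

```text
[[ 1.3180e+01  1.3030e+01 -2.5000e-01]
 [ 1.3230e+01  2.0110e+01 -6.0000e-02]
 [ 1.3280e+01  2.6820e+01 -1.9000e-01]
 [ 1.3330e+01  3.3920e+01  9.0000e-02]
 [ 1.4150e+01  1.4022e+02  3.1000e-01]
 [ 1.4200e+01  1.4633e+02  2.5000e-01]
 [ 1.4250e+01  1.5246e+02  2.5000e-01]
 [ 1.4750e+01  2.1179e+02  2.1000e-01]
 [ 1.5050e+01  2.4544e+02  1.0000e-02]
 [ 1.5350e+01  2.7771e+02 -2.4000e-01]
 [ 1.5650e+01  3.0885e+02 -3.0000e-01]
 [ 1.5950e+01  3.3872e+02 -3.1000e-01]
 [ 1.6250e+01  3.6733e+02 -2.5000e-01]
 [ 1.6550e+01  3.9485e+02  3.0000e-02]
 [ 1.6850e+01  4.2116e+02  4.4000e-01]]
w 1.4684284055475927 a -0.25688693536852475 17.15 [ 0.52251938 -0.15412113  0.0499941 ]
-2.0 26.0 126.0
-2.2 21.0 137.0
-2.5 18.0 131.0
4.0 9.0 101.0
1.9 31.0 123.0
1.6 33.0 101.0
1.2 31.0 129.0
1.0 24.0 129.0
1.1 24.0 102.0
-1.6 22.0 129.0
-2.1 29.0 130.0
```

```bash
python3 - <<'E'
from station import arm,viewer
from h import *
t=arm.current_time_s; L=json.load(open("log.json"))
tgt=PTR+4*np.pi
print(arm.current_contact_force())
while True:
    tt=t(); L.append((tt,)+tuple(map(float,view(viewer))))
    T,A=unwrap(L); m=T>T[-1]-2.2; c=np.polyfit(T[m]-tt,A[m],2)
    w=c[1]
    s=np.linspace(0,6,6001); y=np.polyval(c,s); 
    wt=np.polyval(np.polyder(c),s)
    lead=wt*.14+np.radians(2)*(wt/.8)**2
    i=np.argmax(y+lead>=tgt)
    if (y+lead>=tgt).any():
        wait=tt+s[i]-t()
        if wait<.11: break
    elif w<.15: print("slow",w); break
    arm.sleep(.05)
if wait>0: arm.sleep(wait)
t0=t(); b=arm.servo_line(pt(.111,0,.041),speed=.045,contact_N=6); t1=t()
f=arm.current_contact_force(); z=arm.current_eef_pos()[2]
for _ in range(3):
    L.append((t(),)+tuple(map(float,view(viewer))))
json.dump(L,open("log.json","w"))
print("w",wt[i],"a",2*c[0],np.degrees(A[-1]),wait,b,t0,t1-t0,f,z)
for l in L[-3:]: print(l[0],np.degrees(l[1])+45,np.degrees(l[3]),l[2])
print("res",np.degrees(A[m]-np.polyval(c,T[m]-tt)).std(),"want phase",(np.degrees(PTR))%90)
E
```

```text
[ 0.27742718 -0.97409261  0.12231407]
w 0.7007476291925404 a -0.15722664853454743 695.3031540772424 0.08099999999999952 True 21.3833 0.23340000000000316 [0.52480907 0.13861415 8.68728851] 0.04423739673309283
21.6167 77.46766280396005 -11.432359687114143 126.0
21.6667 77.36955146542579 -12.381203050139835 124.0
21.7167 77.28937702805314 -11.671688585583667 127.0
res 0.0945793191904949 want phase 77.7
```

The wheel stopped within about 0.4° of the pointer. I'll lift straight off and check.

```bash
python3 - <<'E'
from station import arm,viewer
from h import *
import cv2
arm.sleep(.2)
p=arm.current_eef_pos(); arm.servo_line(np.r_[p[:2],.16],speed=.12)
for _ in range(2):
    k,n,hd,m=view(viewer); print(np.degrees(k)+45,np.degrees(hd),arm.current_time_s(),arm.current_contact_force()); arm.sleep(.4)
im,_=viewer.get_image("scene"); cv2.imwrite("pics/s4.png",cv2.resize(im[110:310,110:390],None,fx=2.8,fy=2.8))
E
```

```text
76.266179597437 -12.511771854499171 23.1333 [-0.91539836 -0.61909636  0.5165587 ]
76.2393936118942 -13.20888810233186 23.5833 [-0.07162206 -0.23676825  0.00779674]
```

View pics/s4.png

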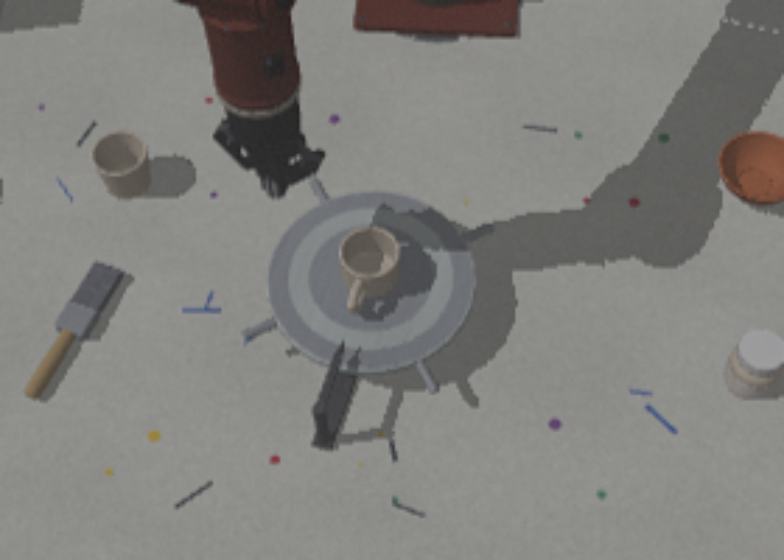

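The crop shows the handle, with its end at (355,303), in line with the pointer tip at (345,345). The finger is clear and the other things in this crop stand where they were.

```bash
python3 -c "
from station import workorder
print(workorder.sign_off())"
```

```text
the job is handed in; nothing more can be done
None
```

The job is handed in: the wheel spun freely past its start and was braked with one touch, and the mug's handle rests about 1.4° from the pointer with the finger clear; a first push passed over the stub without touching it, so I touched the table once to find the true fingertip height.

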